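# Open the locked weld fixture

## Robot

A 6-joint arm with a two-finger parallel gripper is mounted at the origin on the work surface. World frame = base frame: x ahead of the robot, y to its left, z up, the work surface at z = 0. Lengths are in mm, angles in degrees, forces in N, time in s.
With the tool pointing down it reaches from about 300 to 750 mm from the base axis. Payload 8.5 kg.
Tool frame: the origin (TCP) lies at the very end of the fingers, on their centre line; the grasp point (between the pads) lies 19 mm behind it; z points along the fingers, y is the line along which they close (so a half turn about z gives the same grasp; the last joint's range is limited). The gripper opens to 88 mm and grips with 3 to 60 N. Pads are 18 mm wide; open, the fingers measure 123 mm over their backs; the gripper's body (75 mm by 187 mm) begins 45 mm behind the grasp point.
Start: joints at [55.502, 21.807, 74.336, -0, 83.858, -12.336], TCP at [207.465, 509.351, 201.648] pointing down, gripper open.
Joint ranges: [-178.18, 178.18], [-50.72, 133.34], [12.68, 142.11], [-81.47, 261.47], [9.98, 163.14], [-165.26, 165.26]. Speed limits (degrees/s): [136.94, 136.94, 180, 180, 180, 180].

## Interface

Orientations are given as a 3x3 rotation matrix whose columns are the frame's x, y, z axes.
In Python, from rig import r, imaging gives the robot as it stands. The module is installed in compiled form; this text tells all that it offers.
- The arm moves only by the shell command python3 -m inch 'ROWS' [FORCE]. ROWS is JSON, one flat list of numbers, 5 for each row, row after row: the shift along the tool's x, y, z in m, then the turn about the tool's z in degrees, then the opening, from 0 (shut) to 1 (fully open). In form: [x, y, z, turn, claw, x, y, z, turn, claw, ...]. A call has 1 to 10 rows; each row is the pose to reach, as a shift and turn from the pose commanded when the call began, along the tool's axes at that moment; what a row does not reach only later rows make up. A row lasts 1/8 s, in which the tool goes at most 62.5 mm and 10.7 degrees, less where a joint would pass 70% of its speed; a pose out of reach is approached as far as the arm can. A call with a gripper value outside its range is refused whole. The fingers move at their own pace and stop on an object; FORCE is the grip in N (left out, the last holds). Time passes only in rows, so rows that repeat a pose let the fingers close. It gives the time, the measured TCP pose, the force, the opening and the grip force at its end, in the units of the state.
- r.get_obs(): the state, without advancing time (a new reading comes with each control period).
- imaging.read_camera(name): name is "side" or "top" or "wrist"; returns a dict with "pixels" (420x560x3 uint8, blue, green, red), "camera_matrix" (3x3 intrinsics, pixels), "k1" (the pictures are not rectified: a ray, as slopes to the right and down, at radius r is drawn at 1 + k1 r^2 times it, then the intrinsics apply), "R" (3x3) and "t" (3): a world point X has camera coordinates R X + t. Camera axes: x right, y down, z forward; pixel columns grow to the right and rows downward; lengths in mm; the calibration is good to about 2 mm. A picture is of the moment at which its call begins. There is no depth.
- r.sign_off(): hands the job in; it is judged then, once.
Trained networks look in a picture, given as the dict that the camera call returned (one of the last four; its "shot" number tells which), for a name from the list of things; names that differ only in an ending like _2 or _b are one class to them, and where a whole thing is asked for, a point or a joint stands for the part that bears it (a point fixed in the world has none). Each returns a list of dicts, best first, with "confidence" (0 to 1); they miss things now and then, are a little off and sometimes report something else, mostly with a low value. They report only what shows in the picture. A call takes as long as a camera call.
- imaging.look_for(picture, thing): "box" ([left, top, width, height] in pixels, round what is visible of it).
- imaging.silhouettes(picture, thing): "pixels" (420x560 bool, what is visible of it) and "box" ([left, top, width, height] in pixels, round what is visible of it).
- imaging.place_of(picture, thing): "pixel" ([column, row] in pixels: a listed point, or the origin of a listed thing).
The state is a dict: "time_s": time; "joint_positions": joint angles; "qvel": joint speeds; "joint_torque": joint torques, N m; "position": TCP position; "orientation": TCP orientation; "contact_force": force on the tool from outside, world axes, zero at the start; "ft_torque": the same for the moment, N m; "gripper_width": finger opening in mm; "grasp_force": force on a finger pad.
Only numpy, scipy, OpenCV 4.12 (cv2) and the standard library are available. Lean on these libraries where they do the work, as an engineer would, in place of code of your own. Each camera call takes 0.05 s, during which the arm holds its last target. There are 200 camera calls.

## Task

Open the weld fixture: first turn the slim locking lever counter-clockwise (seen from above) until you feel it come up against its stop, then swing the wide clamp arm counter-clockwise off the flat bar, all the way to its own stop, and let go. Feel for the stops and do not force either handle (20 N of push at a handle is too much; the clamp arm stays blocked until the locking lever is fully home), and leave the flat bar and the other things on the bench where they are.

Things in the scene. Friction and masses are not known exactly. Their poses are not given: they have to be found in the camera images.
- fixture: weld fixture, steel box 200 x 360 x 50 mm bolted to the bench, origin at the centre of its underside, z up, y along its 360 mm length. On its top the locking lever pivots at y = +100 mm, the clamp arm at y = -40 mm. A hidden bolt inside blocks the clamp arm; the locking lever draws it back only in the last 3 mm of handle travel before the lever's stop.
- lock_base: round steel flange, 52 mm across and 12 mm thick, that carries the locking lever; origin on the lever's vertical pivot axis, on the fixture's top; axes parallel to the fixture's
- lock (a joint): angle of the locking lever (slim round 12 mm bar, upright pin at its end), rad, growing counter-clockwise from above; 0 = locked end, 45 degrees from the fixture's +x towards +y. Starts at 0 to 0.25. Turns with about 2.5 N at the handle, some 2 N more in the last 0.25 rad (driving the bolt), up to a hard stop between 0.85 and 1.7 rad, different each time, not visible. Stays where left.
- lock_handle (a point): middle of the locking lever's handle, an upright round steel pin 16 mm in diameter, 52 mm tall (from 28 mm under this point to 24 mm over it); 90 mm from the pivot axis, 110 mm above the bench
- clamp_base: round steel flange, 64 mm across and 12 mm thick, that carries the clamp arm; origin on the arm's vertical pivot axis, on the fixture's top; axes parallel to the fixture's
- clamp (a joint): angle of the clamp arm (flat dark bar 32 mm wide, 10 mm thick, with an upright pin), rad, 0 closed over the flat bar (along the fixture's -y), growing counter-clockwise from above; blocked below about 0.06 until the lock is home, then turns with about 3 N at the handle to a hard stop at about 1.2 rad. It stays where it is left.
- clamp_handle (a point): middle of the clamp arm's handle, an upright round steel pin 16 mm in diameter, 50 mm tall (from 26 mm under this point, where it meets the flat bar of the arm, to 24 mm over it); 100 mm from the pivot axis, 110 mm above the bench
- flat_bar_mid (a point): centre of the flat dark steel bar with three holes, 150 x 36 x 12 mm, lying loose on the fixture under the clamp arm (the work; not to be moved)
- offcut: short square steel block 45 x 20 x 20 mm lying on the fixture in front of and between the pivots; bystander (origin at the middle of its underside)
- square_tube: upright aluminium square tube 40 x 40 x 140 mm; bystander (origin at the middle of its underside)
- short_tube: upright aluminium square tube 45 x 45 x 80 mm; bystander (origin at the middle of its underside)
- hammer: hammer lying on the bench; bystander (origin at the middle of its underside)
- key_bar: square steel bar 90 x 25 x 25 mm; bystander (origin at the middle of its underside)
- tip_cup: round steel cup 60 mm across, 55 mm tall; bystander (origin at the middle of its underside)

How it is judged (in metres and radians):
On the way, in this order (a step that is already met when the one before it is completed fails the run):
1. the locking lever has been turned most of the way (beyond 0.8 rad) with the clamp arm still closed (value of joint lock above 0.8 rad and value of joint clamp below 0.15 rad), for 0.1 s.
2. the freed clamp arm has been swung off the bar (beyond 0.7 rad) (value of joint clamp above 0.7 rad), for 0.1 s.
At the end, for the whole second after the job is handed in: the clamp arm stands open at its stop (its joint beyond 1.13 rad; the stop is at about 1.2) and at rest, the locking lever is still in its unlocked position (beyond 0.8 rad), and the flat bar lies within 15 mm of where it was (value of joint clamp above 1.13 rad and value of joint lock above 0.8 rad and not (velocity of joint clamp above 0.05 rad/s or velocity of joint clamp below -0.05 rad/s) and distance of flat_bar_mid from where it was at the start of the episode below 0.015 m); the robot touches nothing.
It fails at once if the locking lever is forced against its stop (more than 42 N at the bolt inside, about 22 N at the handle) (contact force between lock_base and fixture above 42 N).
It fails at once if the clamp arm is forced while blocked or against its stop (more than 55 N inside, about 22 N at the handle) (contact force between clamp_base and fixture above 55 N).
It fails at once if the flat bar is shifted by more than 15 mm (distance of flat_bar_mid from where it was at the start of the episode above 0.015 m).
It fails at once if another loose thing is moved by more than 30 mm (distance of any of offcut, square_tube, short_tube, hammer, key_bar, tip_cup from where it was at the start of the episode above 0.03 m).
It also fails if it takes over 67 s, if anything falls off the work surface, if the arm or the gripper's body presses on something with over 40 N, if the wrist force passes 120 N, or if a joint passes its speed limit or range.

## Working session

There is one attempt and no reset: what is moved stays moved. The work goes in short steps, Python scripts to look and compute and a shell command to move; the robot and the scene stay as the last step left them, time stands still between calls to the robot, and variables do not carry over. Pictures are saved under pics/ and viewed, at most 10 in all, crops included, and the job is handed in when it is done.

```bash
mkdir -p pics; cat > h.py <<'E'
import numpy as np, cv2
from rig import r, imaging
def ray(p,px):
    K=np.array(p["camera_matrix"]);k=p["k1"]
    d=np.array([(px[0]-K[0,2])/K[0,0],(px[1]-K[1,2])/K[1,1]]);u=d.copy()
    for _ in range(20): u=d/(1+k*(u@u))
    R=np.array(p["R"]);t=np.array(p["t"])
    return -R.T@t, R.T@np.array([u[0],u[1],1.])
def atz(p,px,z):
    o,d=ray(p,px); return o+d*(z-o[2])/d[2]
def tri(obs):
    A=np.zeros((3,3));b=np.zeros(3)
    for p,px in obs:
        o,d=ray(p,px);d=d/np.linalg.norm(d);M=np.eye(3)-np.outer(d,d);A+=M;b+=M@o
    return np.linalg.solve(A,b)
E
cat > a.py <<'E'
from h import *
np.set_printoptions(precision=1,suppress=True)
P={n:imaging.read_camera(n) for n in("top","side")}
cv2.imwrite("pics/a.png",P["top"]["pixels"]);cv2.imwrite("pics/b.png",P["side"]["pixels"])
for th,z in(("fixture",0),("lock_base",50),("lock_handle",110),("clamp_base",50),("clamp_handle",110),("flat_bar_mid",56),("offcut",50),("square_tube",0),("short_tube",0),("hammer",0),("key_bar",0),("tip_cup",0)):
    for n in P:
        for d in imaging.place_of(P[n],th)[:1]: print(th,n,np.array(d["pixel"]),round(d["confidence"],2),atz(P[n],d["pixel"],z))
o=r.get_obs();print(o["time_s"],o["position"],np.array(o["orientation"]),o["contact_force"])
E
python3 a.py
```

```text
fixture top [275.  198.5] 0.9 [545.4   6.8   0. ]
fixture side [282.2 227.7] 0.78 [552.7   9.7   0. ]
lock_base side [266.9 199.2] 0.83 [563.2  88.3  50. ]
lock_handle top [222.5 147.7] 0.74 [662.4 144.9 110. ]
lock_handle side [280.5 165.1] 0.49 [654.6 138.7 110. ]
clamp_base top [292.1 201.3] 0.8 [530.2 -41.1  50. ]
clamp_base side [290.8 222.8] 0.79 [532.1 -44.6  50. ]
clamp_handle top [327.8 207.4] 0.56 [ 506.1 -132.2  110. ]
clamp_handle side [308.6 221.5] 0.87 [ 500.8 -135.7  110. ]
flat_bar_mid top [315.1 207.3] 0.6 [ 513.5 -103.4   56. ]
flat_bar_mid side [296.7 232.8] 0.81 [506.  -94.1  56. ]
offcut top [259.  217.1] 0.5 [485.8  48.6  50. ]
offcut side [252.6 217.7] 0.53 [471.9  34.6  50. ]
square_tube top [134.7 186.9] 0.74 [575.6 414.    0. ]
short_tube top [139.1 251.8] 0.66 [388.4 391.1   0. ]
hammer top [425.3 209.2] 0.76 [ 519.2 -421.2    0. ]
hammer side [413.4 324.2] 0.94 [ 523.1 -418.5    0. ]
key_bar top [408.8 261.3] 0.78 [ 371.4 -370.5    0. ]
key_bar side [345.  351.9] 0.93 [ 365.5 -379.     0. ]
tip_cup top [402.9 173.3] 0.78 [ 622.7 -359.9    0. ]
tip_cup side [419.4 286.7] 0.61 [ 631.4 -361.7    0. ]
1.3 [207.4 509.3 201.6] [[-0.9  0.4 -0. ]
 [ 0.4  0.9 -0. ]
 [ 0.  -0.  -1. ]] [ 0.2  0.5 -0.4]
```

View pics/a.png

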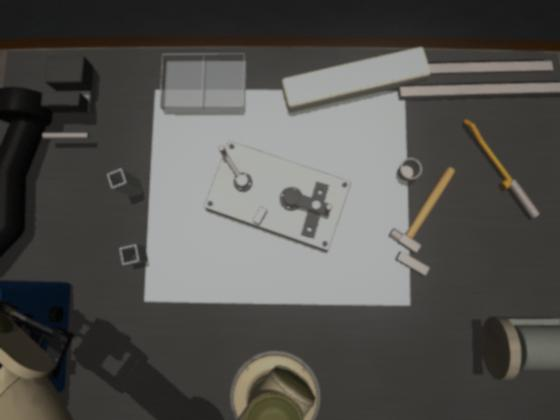

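View pics/b.png

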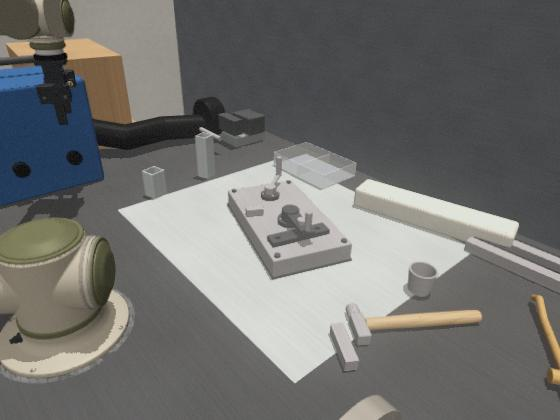

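The top view shows the fixture with its yaw at about -14°, the lock lever pointing from (242,182) to (222,148), and the clamp handle near (328,207). The side view confirms this and shows clear space around both pins. Next I'll move above the lock pin and look with the wrist camera.

```bash
cat > go.py <<'E'
import sys
from h import *
# usage: go.py x y z theta(world angle of tool y, deg) -> shift in tool axes (m), turn (deg)
o=r.get_obs();R=np.array(o["orientation"]);p=np.array(o["position"])
x,y,z,th=map(float,sys.argv[1:5]);d=R.T@(np.array([x,y,z])-p)/1000
cur=np.degrees(np.arctan2(R[1,1],R[0,1]))
print("shift",d.round(4),"turn",round((cur-th),1),"theta",round(cur,1),"pos",p.round(1),"F",np.round(o["contact_force"],1),"q6",round(o["joint_positions"][5],1),"t",o["time_s"])
E
cat > b.py <<'E'
from h import *
np.set_printoptions(precision=1,suppress=True)
P={n:imaging.read_camera(n) for n in("top","side")}
for th in("lock_handle","clamp_handle","clamp_base"):
    a=[(P[n],imaging.place_of(P[n],th)[0]["pixel"]) for n in P if imaging.place_of(P[n],th)]
    print(th,len(a), tri(a) if len(a)>1 else a[0][1])
E
python3 b.py; python3 go.py 640 135 200 -59
```

```text
lock_handle 2 [658.2 145.3 105.5]
clamp_handle 2 [ 505.4 -134.5  107.1]
clamp_base 1 [290.9, 199.6]
shift [-0.5418 -0.1835  0.0017] turn 126.8 theta 67.8 pos [207.5 509.4 201.7] F [ 0.3 -0.1  0.1] q6 -12.3 t 1.95
```

```bash
python3 -m inch '[-0.045,-0.015,0,10,0.35,-0.09,-0.03,0,20,0.35,-0.14,-0.045,0,30,0.35,-0.18,-0.06,0,40,0.35,-0.225,-0.075,0,50,0.35,-0.27,-0.09,0,60,0.35,-0.315,-0.105,0,70,0.35,-0.36,-0.12,0,80,0.35,-0.405,-0.135,0,90,0.35,-0.45,-0.15,0,100,0.35]' && python3 go.py 650 138 200 -59
cat > c.py <<'E'
import sys
from h import *
np.set_printoptions(precision=1,suppress=True)
w=imaging.read_camera("wrist");cv2.imwrite(f"pics/{sys.argv[1]}.png",w["pixels"])
for th,z in(("lock_handle",110),("lock_base",50),("clamp_base",50),("clamp_handle",110)):
    for d in imaging.place_of(w,th)[:1]: print(th,np.array(d["pixel"]),round(d["confidence"],2),atz(w,d["pixel"],z))
E
```

```text
time_s: 3.2
position: [568.7, 199.5, 201.7]
orientation: [[0.537, 0.843, 0.0], [0.843, -0.537, 0.0], [0.0, 0.0, -1.0]]
contact_force: [0.2, 0.3, 0.5]
gripper_width: 30.8
grasp_force: 0.0
shift [-0.0082  0.1016  0.0017] turn 26.5 theta -32.5 pos [568.7 199.5 201.7] F [0.2 0.3 0.5] q6 40.6 t 3.2
```

```bash
python3 c.py w1
```

```text
lock_handle [404.7 201.3] 0.94 [656.2 147.1 110. ]
lock_base [345.8 265.5] 0.79 [579.7  92.5  50. ]
```

View pics/w1.png

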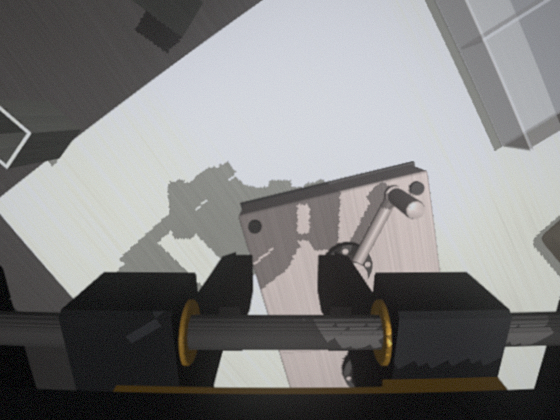

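The wrist view shows the lock pin at about (404,201) and its flange at (350,265). I'll centre over the pin and check again before going down.

```bash
python3 go.py 655 146 160 -56
```

```text
shift [0.     0.1037 0.0415] turn 23.9 theta -32.1 pos [567.1 201.1 201.5] F [-0.4 -0.7 -0.2] q6 40.3 t 3.45
```

```bash
python3 -m inch '[0,0.03,0,8,0.5,0,0.065,0,16,0.5,0,0.104,0.01,24,0.5,0,0.104,0.03,24,0.5,0,0.104,0.03,24,0.5]' && python3 c.py w2; python3 go.py 655 146 97 -56
```

```text
time_s: 4.08
position: [654.4, 146.4, 170.4]
orientation: [[0.829, 0.559, -0.003], [0.559, -0.829, 0.0], [-0.003, -0.002, -1.0]]
contact_force: [0.0, 0.3, 1.3]
gripper_width: 43.7
grasp_force: 0.0
lock_handle [286.  213.2] 0.82 [656.1 146.4 110. ]
lock_base [286.4 285.9] 0.71 [578.7  93.6  50. ]
clamp_base [366.3 371.3] 0.94 [540.1 -39.2  50. ]
shift [-0.0006 -0.0004  0.076 ] turn -0.1 theta -56.1 pos [655.6 146.  173. ] F [-1.5  1.5  0.7] q6 58.6 t 4.325
```

View pics/w2.png

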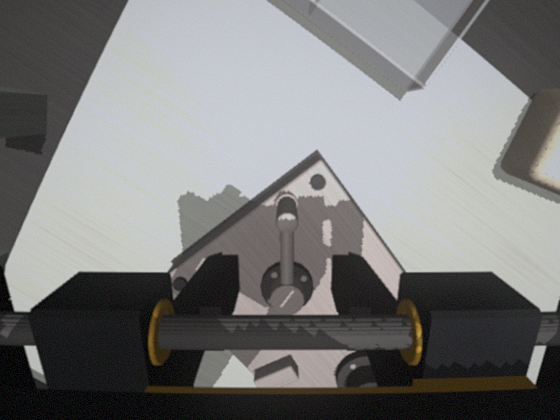

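The pin sits between the fingers at (286,213), centred. Going down around it.

```bash
python3 -m inch '[0,0,0.02,0,0.5,0,0,0.04,0,0.5,0,0,0.058,0,0.5,0,0,0.074,0,0.5,0,0,0.074,0,0.4,0,0,0.074,0,0.35,0,0,0.074,0,0.35]'; python3 go.py 655 146 97 -56
```

```text
time_s: 5.2
position: [656.1, 145.4, 98.6]
orientation: [[0.831, 0.557, 0.002], [0.557, -0.831, 0.0], [0.001, 0.001, -1.0]]
contact_force: [-0.1, -0.8, -0.8]
gripper_width: 30.8
grasp_force: 0.0
shift [-0.0005 -0.0011  0.0016] turn -0.2 theta -56.2 pos [656.1 145.4  98.6] F [-0.1 -0.8 -0.8] q6 58.6 t 5.2
```

```bash
python3 -m inch '[-0.0003,-0.0078,0,-5,0.35,-0.0008,-0.0118,0,-7.5,0.35,-0.0014,-0.0156,0,-10,0.35,-0.0022,-0.0195,0,-12.5,0.35,-0.0031,-0.0233,0,-15,0.35,-0.0042,-0.027,0,-17.5,0.35,-0.0054,-0.0308,0,-20,0.35,-0.0084,-0.038,0,-25,0.35]'; python3 -m inch '[0,0,0,0,0.35]'; python3 go.py 655 146 97 -56
```

```text
time_s: 6.2
position: [627.7, 172.2, 98.2]
orientation: [[0.516, 0.857, 0.001], [0.857, -0.516, 0.0], [0.001, 0.001, -1.0]]
contact_force: [-0.1, -0.3, -0.0]
gripper_width: 31.0
grasp_force: 0.0
time_s: 6.32
position: [627.5, 172.5, 98.2]
orientation: [[0.518, 0.856, 0.001], [0.856, -0.518, 0.0], [0.0, 0.001, -1.0]]
contact_force: [0.8, 1.1, 0.3]
gripper_width: 30.9
grasp_force: 0.0
shift [-0.0084  0.0372  0.0013] turn 24.8 theta -31.2 pos [627.5 172.5  98.2] F [0.8 1.1 0.3] q6 36.1 t 6.325
```

```bash
python3 c.py w3
```

```text
lock_handle [352.3 262.8] 0.87 [656.6 147.6 110. ]
lock_base [284.7 327.6] 0.97 [581.1  95.3  50. ]
clamp_handle [285.  328.1] 0.25 [602.8 130.9 110. ]
```

View pics/w3.png

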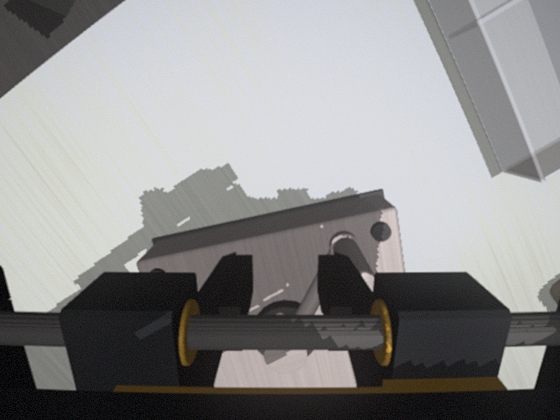

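The lever has not moved: the pin at (345,240)–(370,275) is still to the right of the right finger, whose tip is at (335,255). I'll check the wrist calibration by projecting the fingertips and the pin.

```bash
cat > d.py <<'E'
from h import *
np.set_printoptions(precision=1,suppress=True)
def proj(p,X):
    c=np.array(p["R"])@X+np.array(p["t"]);u=c[:2]/c[2];u=u*(1+p["k1"]*(u@u));K=np.array(p["camera_matrix"]);return K[:2,:2]@u+K[:2,2]
o=r.get_obs();R=np.array(o["orientation"]);t=np.array(o["position"])
P={n:imaging.read_camera(n) for n in("wrist","top","side")}
for n,p in P.items():
    print(n,"cam",-np.array(p["R"]).T@p["t"],"tips",*[proj(p,t+R@np.array([0,s,0.])) for s in(-15.5,15.5)],"pin",*[proj(p,np.array([656,147,z])) for z in(82,134)])
p=P["side"];cv2.imwrite("pics/s3.png",cv2.resize(p["pixels"][110:260,200:400],(800,600),interpolation=cv2.INTER_CUBIC))
E
python3 d.py
```

```text
wrist cam [665.3 233.6 280.4] tips [257.7 244.6] [310.9 244.6] pin [342.9 245.3] [360.6 284.9]
top cam [ 354.9  -20.  1197.6] tips [209.5 166.4] [215.8 156.7] pin [223.1 152.9] [220.3 147.6]
side cam [ -87.9 -696.3  607.6] tips [260.8 167.8] [271.3 167.3] pin [278.8 172.8] [279.2 156.4]
```

View pics/s3.png

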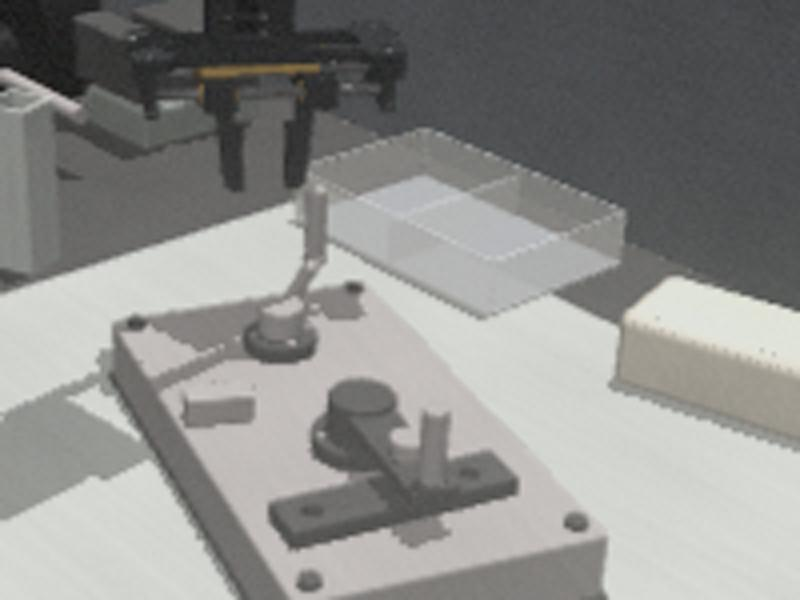

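The picture settles it: the fingertips appear at (258,156) and (274,156), about 12 px above where a tip at z = 98 would project. The wrist picture agrees, as the fingers look about 25% wider than projected. So the real fingertips are about 36 mm higher than reported, and they passed over the 134 mm pin. I'll go back and descend about 25 mm deeper, straddling the pin.

```bash
python3 -m inch '[0,0,-0.02,0,0.5,-0.002,0.012,-0.02,8,0.5,-0.005,0.025,-0.02,16,0.5,-0.008,0.038,-0.02,25,0.5,-0.008,0.038,-0.02,25,0.5]' >/dev/null; python3 go.py 656.5 147 74 -56
```

```text
shift [ 0.0013 -0.0014  0.0434] turn -0.2 theta -56.2 pos [656.2 145.1 117.4] F [ 0.1  0.7 -0.5] q6 58.6 t 7.35
```

```bash
cat > chk.py <<'E'
import sys
from h import *
o=r.get_obs();f=np.array(o["contact_force"]);R=np.array(o["orientation"]);p=np.array(o["position"])
print("F",f.round(1),"tool",(R.T@f).round(1),"pos",p.round(1),"th",round(float(np.degrees(np.arctan2(R[1,1],R[0,1]))),1),"w",round(o["gripper_width"],1),"t",round(o["time_s"],2))
sys.exit(1 if np.linalg.norm(f)>float(sys.argv[1]) else 0)
E
python3 -m inch '[0.001,-0.0015,0.012,0,0.5,0.001,-0.0015,0.022,0,0.5]' >/dev/null; python3 chk.py 6 && python3 -m inch '[0,0,0.006,0,0.5,0,0,0.011,0,0.5]'>/dev/null && python3 chk.py 6 && python3 -m inch '[0,0,0.005,0,0.5,0,0,0.01,0,0.5]'>/dev/null && python3 chk.py 6 && python3 -m inch '[0,0,0,0,0.4,0,0,0,0,0.35]'>/dev/null && python3 chk.py 6; python3 d.py
python3 - <<'E'
import cv2,numpy as np
from h import *
a=cv2.resize(imaging.read_camera("side")["pixels"][110:230,220:380],(400,300));b=cv2.resize(imaging.read_camera("wrist")["pixels"],(400,300))
cv2.imwrite("pics/c4.png",np.hstack([a,b]))
E
```

```text
F [-0.4 -0.3 -0.3] tool [-0.5 -0.   0.3] pos [655.2 148.1  94.5] th -56.0 w 43.9 t 7.6
F [-0.3 -0.1  0.2] tool [-0.3 -0.1 -0.2] pos [655.8 147.6  84.1] th -56.1 w 44.3 t 7.85
F [-0.4  0.9  0.6] tool [ 0.1 -1.  -0.6] pos [656.  147.5  74.5] th -56.2 w 44.1 t 8.1
F [0.1 0.3 0.7] tool [ 0.3 -0.2 -0.7] pos [656.  147.5  74.8] th -56.2 w 30.8 t 8.35
wrist cam [715.9 187.7 257.6] tips [258.1 244.8] [311.3 244.8] pin [285.4 250. ] [285.7 298.1]
top cam [ 354.9  -20.  1197.6] tips [218.5 156.6] [228.1 150.5] pin [223.1 152.9] [220.3 147.6]
side cam [ -87.9 -696.3  607.6] tips [273.6 174.2] [283.7 175.7] pin [278.8 172.8] [279.2 156.4]
```

View pics/c4.png

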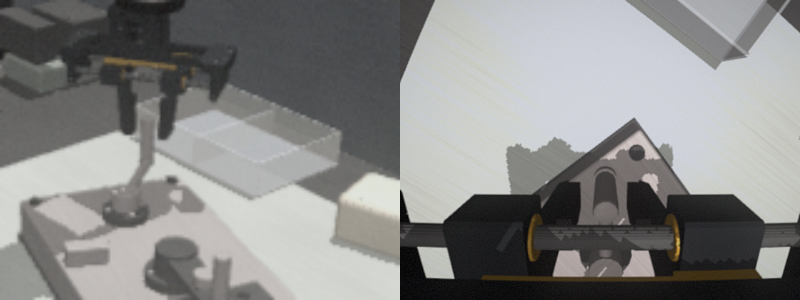

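The pin is now between the fingers, with the tips about 20 mm below its top. Starting the turn.

```bash
python3 -m inch '[-0.0001,-0.004,0,-2.5,0.35,-0.0003,-0.0078,0,-5,0.35,-0.0008,-0.0118,0,-7.5,0.35,-0.0014,-0.0156,0,-10,0.35]' >/dev/null; python3 chk.py 9 && python3 -m inch '[-0.0001,-0.004,0,-2.5,0.35,-0.0003,-0.0078,0,-5,0.35,-0.0008,-0.0118,0,-7.5,0.35,-0.0014,-0.0156,0,-10,0.35]' >/dev/null; python3 chk.py 9 && python3 -m inch '[-0.0001,-0.004,0,-2.5,0.35,-0.0003,-0.0078,0,-5,0.35]'>/dev/null; python3 chk.py 9; python3 c.py w5
```

```text
F [ 0.7 -2.8 -0.5] tool [-1.4  2.6  0.5] pos [646.3 159.2  74.7] th -46.1 w 30.8 t 9.1
F [-0.4 -2.7 -0.6] tool [-2.4  1.2  0.6] pos [634.4 169.3  74.7] th -36.1 w 30.9 t 9.6
F [ 1.3 -2.7 -0.5] tool [-1.6  2.5  0.5] pos [628.  173.7  74.7] th -31.1 w 30.7 t 9.85
lock_handle [301.  274.4] 0.62 [634.1 168.3 110. ]
lock_base [285.5 350. ] 0.59 [580.6  93.7  50. ]
```

```bash
python3 -m inch '[-0.0001,-0.004,0,-2.5,0.35,-0.0003,-0.0078,0,-5,0.35,-0.0008,-0.0118,0,-7.5,0.35]' >/dev/null; python3 chk.py 4.4 &&
python3 -m inch '[0,-0.0015,0,-1,0.35,0,-0.0031,0,-2,0.35]' >/dev/null; python3 chk.py 4.4 &&
python3 -m inch '[0,-0.0015,0,-1,0.35,0,-0.0031,0,-2,0.35]' >/dev/null; python3 chk.py 4.4 &&
python3 -m inch '[0,-0.0015,0,-1,0.35,0,-0.0031,0,-2,0.35]' >/dev/null; python3 chk.py 4.4 &&
python3 -m inch '[0,-0.0015,0,-1,0.35,0,-0.0031,0,-2,0.35]' >/dev/null; python3 chk.py 4.4 &&
python3 -m inch '[0,-0.0015,0,-1,0.35,0,-0.0031,0,-2,0.35]' >/dev/null; python3 chk.py 4.4
```

```text
F [ 2.8 -2.1 -0.6] tool [-0.8  3.4  0.6] pos [617.8 179.4  74.7] th -23.6 w 30.8 t 10.47
F [ 2.2 -2.3  0.7] tool [-1.4  2.9 -0.7] pos [614.7 180.8  74.7] th -21.7 w 30.7 t 10.72
F [ 1.6 -2.5 -0.4] tool [-1.9  2.3  0.4] pos [611.5 182.   74.7] th -19.6 w 30.6 t 10.97
F [ 0.9 -2.9  0. ] tool [-2.4  1.8 -0. ] pos [608.6 183.2  74.7] th -17.6 w 30.6 t 11.22
F [ 1.9 -2.4  0.6] tool [-1.8  2.5 -0.6] pos [605.6 184.1  74.7] th -15.6 w 31.3 t 11.47
F [ 1.6 -2.2 -0.2] tool [-1.7  2.1  0.2] pos [602.6 185.   74.7] th -13.6 w 31.1 t 11.72
```

```bash
python3 -m inch '[0,-0.0015,0,-1,0.35,0,-0.0031,0,-2,0.35]' >/dev/null; python3 chk.py 4.4 &&
python3 -m inch '[0,-0.0015,0,-1,0.35,0,-0.0031,0,-2,0.35]' >/dev/null && python3 chk.py 4.4 &&
python3 -m inch '[0,-0.0015,0,-1,0.35,0,-0.0031,0,-2,0.35]' >/dev/null && python3 chk.py 4.4 &&
python3 -m inch '[0,-0.0015,0,-1,0.35,0,-0.0031,0,-2,0.35]' >/dev/null && python3 chk.py 4.4 &&
python3 -m inch '[0,-0.0015,0,-1,0.35,0,-0.0031,0,-2,0.35]' >/dev/null && python3 chk.py 4.4 &&
python3 -m inch '[0,-0.0015,0,-1,0.35,0,-0.0031,0,-2,0.35]' >/dev/null && python3 chk.py 4.4 &&
python3 -m inch '[0,-0.0015,0,-1,0.35,0,-0.0031,0,-2,0.35]' >/dev/null && python3 chk.py 4.4 &&
python3 -m inch '[0,-0.0015,0,-1,0.35,0,-0.0031,0,-2,0.35]' >/dev/null && python3 chk.py 4.4
```

```text
F [ 2.5 -2.8 -0.3] tool [-2.2  3.   0.3] pos [599.6 185.7  74.6] th -11.6 w 30.7 t 11.97
F [ 1.  -2.5 -0.5] tool [-2.3  1.4  0.5] pos [596.6 186.3  74.6] th -9.6 w 30.8 t 12.22
F [ 2.7 -2.2 -0.2] tool [-1.8  3.   0.2] pos [593.5 186.9  74.7] th -7.6 w 30.8 t 12.47
F [ 1.7 -2.  -0.6] tool [-1.9  1.8  0.6] pos [590.4 187.3  74.6] th -5.6 w 30.8 t 12.72
F [ 2.8 -2.1  0.4] tool [-1.9  3.  -0.4] pos [587.4 187.6  74.6] th -3.6 w 30.8 t 12.97
F [ 1.7 -2.4 -0.6] tool [-2.3  1.8  0.6] pos [584.2 187.8  74.7] th -1.6 w 31.1 t 13.22
F [ 1.5 -1.9 -0.1] tool [-1.9  1.5  0.1] pos [581.1 187.8  74.7] th 0.4 w 30.5 t 13.47
F [ 2.  -1.6 -0.9] tool [-1.7  1.9  0.9] pos [578.  187.8  74.7] th 2.4 w 30.5 t 13.72
```

```bash
python3 -m inch '[0,-0.0015,0,-1,0.35,0,-0.0031,0,-2,0.35]' >/dev/null; python3 chk.py 4.4 &&
python3 -m inch '[0,-0.0015,0,-1,0.35,0,-0.0031,0,-2,0.35]' >/dev/null && python3 chk.py 4.4 &&
python3 -m inch '[0,-0.0015,0,-1,0.35,0,-0.0031,0,-2,0.35]' >/dev/null && python3 chk.py 4.4 &&
python3 -m inch '[0,-0.0015,0,-1,0.35,0,-0.0031,0,-2,0.35]' >/dev/null && python3 chk.py 4.4 &&
python3 -m inch '[0,-0.0015,0,-1,0.35,0,-0.0031,0,-2,0.35]' >/dev/null && python3 chk.py 4.4 &&
python3 -m inch '[0,-0.0015,0,-1,0.35,0,-0.0031,0,-2,0.35]' >/dev/null && python3 chk.py 4.4 &&
python3 -m inch '[0,-0.0015,0,-1,0.35,0,-0.0031,0,-2,0.35]' >/dev/null && python3 chk.py 4.4 &&
python3 -m inch '[0,-0.0015,0,-1,0.35,0,-0.0031,0,-2,0.35]' >/dev/null && python3 chk.py 4.4
```

```text
F [ 2.  -1.4 -0.3] tool [-1.5  1.9  0.3] pos [574.9 187.7  74.7] th 4.4 w 30.6 t 13.97
F [ 3.2 -1.  -0.5] tool [-1.4  3.1  0.5] pos [571.9 187.5  74.7] th 6.4 w 30.9 t 14.22
F [ 2.1 -0.6 -0.3] tool [-0.9  2.   0.3] pos [568.8 187.2  74.7] th 8.4 w 30.6 t 14.47
F [ 2.5 -1.5  0. ] tool [-2.   2.2 -0. ] pos [565.7 186.7  74.7] th 10.4 w 30.7 t 14.72
F [ 1.9 -1.9 -0.1] tool [-2.2  1.5  0.1] pos [562.7 186.1  74.7] th 12.4 w 31.0 t 14.97
F [ 2.5 -1.4 -0.4] tool [-2.   2.1  0.4] pos [559.7 185.4  74.7] th 14.4 w 30.7 t 15.22
F [ 2.2 -0.4 -1.3] tool [-1.   2.   1.3] pos [556.7 184.7  74.7] th 16.4 w 31.0 t 15.47
F [ 3.  -0.7  1. ] tool [-1.6  2.6 -1. ] pos [553.7 183.8  74.7] th 18.4 w 30.9 t 15.72
```

```bash
python3 -m inch '[0,-0.0015,0,-1,0.35,0,-0.0031,0,-2,0.35]' >/dev/null; python3 chk.py 4.2 &&
python3 -m inch '[0,-0.0015,0,-1,0.35,0,-0.0031,0,-2,0.35]' >/dev/null && python3 chk.py 4.2 &&
python3 -m inch '[0,-0.0015,0,-1,0.35,0,-0.0031,0,-2,0.35]' >/dev/null && python3 chk.py 4.2 &&
python3 -m inch '[0,-0.0015,0,-1,0.35,0,-0.0031,0,-2,0.35]' >/dev/null && python3 chk.py 4.2 &&
python3 -m inch '[0,-0.0015,0,-1,0.35,0,-0.0031,0,-2,0.35]' >/dev/null && python3 chk.py 4.2
```

```text
F [ 2.8 -1.1 -0.6] tool [-2.   2.3  0.6] pos [550.7 182.8  74.6] th 20.4 w 30.7 t 15.97
F [ 6.6 -0.3 -2.6] tool [-2.7  6.   2.6] pos [548.4 181.8  74.7] th 22.4 w 30.9 t 16.23
```

```bash
python3 -m inch '[0,-0.0008,0,-0.5,0.35]' >/dev/null; python3 chk.py 9.5 &&
python3 -m inch '[0,-0.0008,0,-0.5,0.35]' >/dev/null && python3 chk.py 9.5 &&
python3 -m inch '[0,-0.0008,0,-0.5,0.35]' >/dev/null && python3 chk.py 9.5 &&
python3 -m inch '[0,-0.0008,0,-0.5,0.35]' >/dev/null && python3 chk.py 9.5 &&
python3 -m inch '[0,-0.0008,0,-0.5,0.35]' >/dev/null && python3 chk.py 9.5 &&
python3 -m inch '[0,-0.0008,0,-0.5,0.35]' >/dev/null && python3 chk.py 9.5
```

```text
F [ 6.8  0.  -3.6] tool [-2.6  6.3  3.6] pos [547.9 181.6  74.7] th 22.9 w 30.7 t 16.35
F [ 8.   0.3 -2.6] tool [-2.9  7.5  2.6] pos [547.3 181.3  74.7] th 23.4 w 30.9 t 16.48
F [ 7.9  0.6 -3.8] tool [-2.6  7.5  3.8] pos [546.6 181.   74.7] th 23.9 w 30.5 t 16.6
F [ 8.2  1.5 -4.5] tool [-2.1  8.1  4.5] pos [545.9 180.7  74.7] th 24.4 w 31.1 t 16.73
```

```bash
python3 c.py w6
```

```text
lock_handle [300.3 273.7] 0.9 [553.8 182.5 110. ]
lock_base [280.9 350.4] 0.81 [582.5  94.3  50. ]
```

View pics/w6.png

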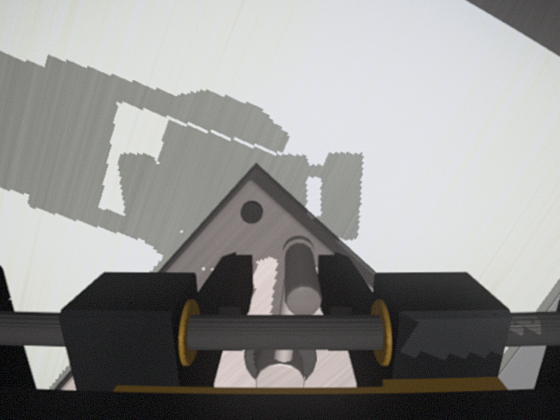

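The pin is at (300,274), the same place relative to the tool as before, so the lever is following. Its angle is about 81°, 1.41 rad. Continuing in small steps.

```bash
python3 -m inch '[0,-0.0008,0,-0.5,0.35]' >/dev/null; python3 chk.py 12 &&
python3 -m inch '[0,-0.0008,0,-0.5,0.35]' >/dev/null && python3 chk.py 12 &&
python3 -m inch '[0,-0.0008,0,-0.5,0.35]' >/dev/null && python3 chk.py 12 &&
python3 -m inch '[0,-0.0008,0,-0.5,0.35]' >/dev/null && python3 chk.py 12 &&
python3 -m inch '[0,-0.0008,0,-0.5,0.35]' >/dev/null && python3 chk.py 12 &&
python3 -m inch '[0,-0.0008,0,-0.5,0.35]' >/dev/null && python3 chk.py 12
```

```text
F [ 7.9  0.8 -4.1] tool [-2.6  7.5  4.1] pos [545.2 180.4  74.7] th 24.9 w 30.8 t 17.1
F [ 7.2  1.2 -3. ] tool [-2.   7.   3.1] pos [544.4 180.1  74.7] th 25.4 w 30.9 t 17.23
F [ 8.3  1.2 -2.9] tool [-2.6  8.   2.9] pos [543.7 179.8  74.7] th 25.9 w 30.6 t 17.35
F [ 7.9  1.9 -3. ] tool [-1.8  7.9  3. ] pos [543.  179.4  74.7] th 26.4 w 31.1 t 17.48
F [ 7.8  0.7 -3.7] tool [-2.9  7.3  3.7] pos [542.3 179.1  74.7] th 26.9 w 31.1 t 17.6
F [ 6.4  1.  -2.4] tool [-2.1  6.2  2.5] pos [541.6 178.8  74.7] th 27.4 w 31.0 t 17.73
```

```bash
python3 -m inch '[0,-0.0008,0,-0.5,0.35]' >/dev/null; python3 chk.py 12 &&
python3 -m inch '[0,-0.0008,0,-0.5,0.35]' >/dev/null && python3 chk.py 11 &&
python3 -m inch '[0,-0.0008,0,-0.5,0.35]' >/dev/null && python3 chk.py 11 &&
python3 -m inch '[0,-0.0008,0,-0.5,0.35]' >/dev/null && python3 chk.py 11 &&
python3 -m inch '[0,-0.0008,0,-0.5,0.35]' >/dev/null && python3 chk.py 11 &&
python3 -m inch '[0,-0.0008,0,-0.5,0.35]' >/dev/null && python3 chk.py 11 &&
python3 -m inch '[0,-0.0008,0,-0.5,0.35]' >/dev/null && python3 chk.py 11 &&
python3 -m inch '[0,-0.0008,0,-0.5,0.35]' >/dev/null && python3 chk.py 11 &&
python3 -m inch '[0,-0.0008,0,-0.5,0.35]' >/dev/null && python3 chk.py 11 &&
python3 -m inch '[0,-0.0008,0,-0.5,0.35]' >/dev/null && python3 chk.py 11 &&
python3 -m inch '[0,-0.0008,0,-0.5,0.35]' >/dev/null && python3 chk.py 11 &&
python3 -m inch '[0,-0.0008,0,-0.5,0.35]' >/dev/null && python3 chk.py 11
```

```text
F [ 7.4  1.9 -3.5] tool [-1.8  7.4  3.5] pos [540.8 178.4  74.7] th 27.9 w 30.6 t 17.85
F [ 7.4  2.2 -3.5] tool [-1.5  7.5  3.5] pos [540.2 178.1  74.7] th 28.4 w 31.0 t 17.98
F [ 7.2  2.4 -4.1] tool [-1.4  7.5  4.1] pos [539.5 177.7  74.7] th 28.9 w 31.1 t 18.1
F [ 8.1  1.  -3.6] tool [-3.1  7.5  3.6] pos [538.8 177.3  74.7] th 29.4 w 30.7 t 18.23
F [ 8.   1.6 -3.6] tool [-2.6  7.7  3.6] pos [538.1 177.   74.7] th 29.9 w 31.1 t 18.35
F [ 8.4  2.  -3.9] tool [-2.5  8.3  3.9] pos [537.4 176.6  74.7] th 30.4 w 30.8 t 18.48
F [ 7.   2.8 -3.1] tool [-1.2  7.4  3.1] pos [536.7 176.2  74.7] th 30.9 w 30.6 t 18.6
F [ 6.7  2.4 -3.3] tool [-1.4  6.9  3.3] pos [536.  175.9  74.7] th 31.4 w 31.1 t 18.73
F [ 8.6  3.1 -4.2] tool [-1.9  8.9  4.2] pos [535.3 175.5  74.7] th 31.9 w 30.9 t 18.85
F [ 7.3  2.7 -3.4] tool [-1.7  7.6  3.4] pos [534.7 175.1  74.7] th 32.4 w 30.8 t 18.98
F [ 6.8  3.3 -3.9] tool [-1.   7.5  3.9] pos [534.  174.7  74.7] th 32.9 w 30.9 t 19.1
F [ 6.9  2.8 -4.1] tool [-1.5  7.2  4.1] pos [533.3 174.3  74.7] th 33.4 w 31.0 t 19.23
```

```bash
python3 -m inch '[0,-0.0006,0,-0.4,0.35]' >/dev/null; python3 chk.py 11 &&
python3 -m inch '[0,-0.0006,0,-0.4,0.35]' >/dev/null && python3 chk.py 11 &&
python3 -m inch '[0,-0.0006,0,-0.4,0.35]' >/dev/null && python3 chk.py 11 &&
python3 -m inch '[0,-0.0006,0,-0.4,0.35]' >/dev/null && python3 chk.py 11 &&
python3 -m inch '[0,-0.0006,0,-0.4,0.35]' >/dev/null && python3 chk.py 11 &&
python3 -m inch '[0,-0.0006,0,-0.4,0.35]' >/dev/null && python3 chk.py 11 &&
python3 -m inch '[0,-0.0006,0,-0.4,0.35]' >/dev/null && python3 chk.py 11 &&
python3 -m inch '[0,-0.0006,0,-0.4,0.35]' >/dev/null && python3 chk.py 11 &&
python3 -m inch '[0,-0.0006,0,-0.4,0.35]' >/dev/null && python3 chk.py 11 &&
python3 -m inch '[0,-0.0006,0,-0.4,0.35]' >/dev/null && python3 chk.py 11 &&
python3 -m inch '[0,-0.0006,0,-0.4,0.35]' >/dev/null && python3 chk.py 11 &&
python3 -m inch '[0,-0.0006,0,-0.4,0.35]' >/dev/null && python3 chk.py 11
```

```text
F [ 6.8  2.3 -3.2] tool [-1.8  7.   3.2] pos [532.8 173.9  74.7] th 33.8 w 31.0 t 19.35
F [ 9.3  4.3 -4.2] tool [-1.7 10.1  4.2] pos [532.4 173.7  74.7] th 34.2 w 31.2 t 19.48
```

```bash
python3 -m inch '[0,-0.0004,0,-0.2,0.35]' >/dev/null; python3 chk.py 13.5 && python3 -m inch '[0,-0.0004,0,-0.2,0.35]' >/dev/null && python3 chk.py 13.5 && python3 -m inch '[0,-0.0004,0,-0.2,0.35]' >/dev/null && python3 chk.py 13.5
```

```text
F [ 9.   4.6 -5.2] tool [-1.3 10.   5.2] pos [532.3 173.6  74.7] th 34.4 w 31.0 t 19.6
F [11.3  4.6 -6.8] tool [-2.6 11.9  6.9] pos [532.2 173.4  74.7] th 34.6 w 31.2 t 19.73
```

The stop is clear: motion stalls while the push climbs to 12 N. Backing off, rising, and heading to the clamp handle.

```bash
python3 -m inch '[0,0.006,0,0,0.35,0,0.006,0,0,0.5,0,0.006,0,0,0.5,0,0.006,-0.03,0,0.5,0,0.006,-0.06,0,0.5,0,0.006,-0.075,0,0.5]' >/dev/null; python3 chk.py 30; python3 go.py 525 -75 150 -16
```

```text
F [ 0.8  0.1 -0.4] tool [-0.4  0.7  0.4] pos [535.7 175.9 151. ] th 34.5 w 44.0 t 20.48
shift [-0.2006 -0.1511  0.0009] turn 50.5 theta 34.5 pos [535.7 175.9 151. ] F [ 0.8  0.1 -0.4] q6 -28.4 t 20.475
```

```bash
python3 -m inch '[-0.033,-0.025,0,8.4,0.5,-0.067,-0.05,0,17,0.5,-0.1,-0.075,0,25,0.5,-0.133,-0.1,0,34,0.5,-0.167,-0.125,0,42,0.5,-0.2,-0.15,0,50,0.5,-0.2,-0.15,0,50,0.5]' >/dev/null; python3 c.py w7; python3 go.py 505 -134 150 -16
```

```text
clamp_base [287.3 154.2] 0.95 [538.5 -36.9  50. ]
clamp_handle [278.4 301.7] 0.71 [ 504.1 -133.7  110. ]
shift [-0.0644 -0.0034 -0.0005] turn 0.7 theta -15.3 pos [525.3 -72.8 149.5] F [0.4 0.1 1. ] q6 -5.4 t 21.6
```

View pics/w7.png

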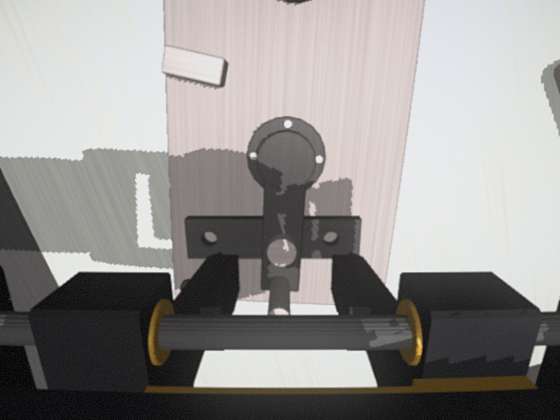

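The clamp pin shows between (281,250) and (279,310), centred laterally. The arm is along the tool's x axis. Moving onto the pin and descending.

```bash
python3 -m inch '[-0.032,-0.0015,0,0,0.5,-0.064,-0.003,0,0.5,0.5,-0.064,-0.003,0,0.5,0.5]' >/dev/null; python3 chk.py 5 && python3 -m inch '[0,0,0.02,0,0.5,0,0,0.035,0,0.5,0,0,0.045,0,0.5]' >/dev/null && python3 chk.py 5 && python3 -m inch '[0,0,0.008,0,0.5,0,0,0.015,0,0.5]' >/dev/null && python3 chk.py 5 && python3 -m inch '[0,0,0.008,0,0.5,0,0,0.015,0,0.5]' >/dev/null && python3 chk.py 5 && python3 -m inch '[0,0,0,0,0.4,0,0,0,0,0.35]' >/dev/null && python3 chk.py 5; python3 c.py w8; python3 d.py | head -1
```

```text
F [ 0.5  0.3 -0.4] tool [0.4 0.4 0.4] pos [ 505.3 -135.2  149.6] th -16.0 w 44.3 t 21.98
F [ 0.8 -0.5 -0.4] tool [-0.2  0.9  0.4] pos [ 505.6 -133.4  104.1] th -15.9 w 44.1 t 22.35
F [ 0.2 -0.2 -0.1] tool [-0.1  0.2  0.1] pos [ 505.7 -134.5   89.4] th -15.9 w 43.8 t 22.6
F [-0.   0.3  0.9] tool [ 0.3 -0.1 -0.9] pos [ 505.5 -134.8   74.2] th -16.0 w 44.3 t 22.85
F [-0.3  0.7  0.2] tool [ 0.6 -0.5 -0.2] pos [ 505.6 -134.9   74.8] th -16.0 w 31.2 t 23.1
clamp_base [289.8  62.5] 0.63 [536.8 -38.   50. ]
clamp_handle [281.6 269.1] 0.93 [ 504.8 -133.4  110. ]
wrist cam [525.6 -65.6 257.5] tips [257.5 244.4] [310.8 244.4] pin [ 417.6 -345.1] [116.2 884.8]
```

```bash
python3 -m inch '[0,0.003,0,-1.7,0.35,0.0002,0.006,0,-3.4,0.35]' >/dev/null; python3 chk.py 9 && python3 -m inch '[0,0.0017,0,-1,0.35]' >/dev/null && python3 chk.py 9 && python3 -m inch '[0,0.0017,0,-1,0.35]' >/dev/null && python3 chk.py 9 && python3 -m inch '[0,0.0017,0,-1,0.35]' >/dev/null && python3 chk.py 9 && python3 -m inch '[0,0.0017,0,-1,0.35]' >/dev/null && python3 chk.py 9 && python3 -m inch '[0,0.0017,0,-1,0.35]' >/dev/null && python3 chk.py 9 && python3 -m inch '[0,0.0017,0,-1,0.35]' >/dev/null && python3 chk.py 9 && python3 -m inch '[0,0.0017,0,-1,0.35]' >/dev/null && python3 chk.py 9 && python3 -m inch '[0,0.0017,0,-1,0.35]' >/dev/null && python3 chk.py 9
```

```text
F [-5.2  1.1  1.6] tool [-0.  -5.3 -1.6] pos [ 511.5 -136.3   74.7] th -12.4 w 31.0 t 23.75
F [-2.5 -0.2  2. ] tool [-0.7 -2.4 -2. ] pos [ 512.7 -136.5   74.6] th -11.5 w 30.5 t 23.88
F [-3.2  0.4  2.5] tool [-0.2 -3.2 -2.5] pos [ 514.4 -136.9   74.6] th -10.5 w 30.6 t 24.0
F [-3.  -0.7  1.5] tool [-1.2 -2.9 -1.5] pos [ 516.2 -137.2   74.6] th -9.5 w 30.7 t 24.12
F [-3.3 -0.9  1.5] tool [-1.3 -3.2 -1.5] pos [ 518.  -137.6   74.6] th -8.5 w 31.0 t 24.25
F [-2.5 -0.7  0.8] tool [-1.1 -2.4 -0.8] pos [ 519.7 -137.9   74.6] th -7.5 w 30.6 t 24.38
F [-3.7 -1.4  1.1] tool [-1.8 -3.6 -1.1] pos [ 521.4 -138.2   74.6] th -6.5 w 30.9 t 24.5
F [-3.2 -0.8  0.7] tool [-1.1 -3.1 -0.7] pos [ 523.1 -138.4   74.7] th -5.5 w 30.8 t 24.62
F [-3.9 -1.1  1.4] tool [-1.4 -3.8 -1.4] pos [ 524.8 -138.6   74.6] th -4.5 w 30.8 t 24.75
```

The clamp is free, with a steady push of about 3 N. Continuing the swing.

```bash
python3 -m inch '[0.0001,0.0044,0,-2.5,0.35,0.0004,0.0087,0,-5,0.35,0.0009,0.0131,0,-7.5,0.35,0.0015,0.0174,0,-10,0.35]' >/dev/null; python3 chk.py 8 && python3 -m inch '[0.0001,0.0044,0,-2.5,0.35,0.0004,0.0087,0,-5,0.35,0.0009,0.0131,0,-7.5,0.35,0.0015,0.0174,0,-10,0.35]' >/dev/null && python3 chk.py 8 && python3 -m inch '[0.0001,0.0044,0,-2.5,0.35,0.0004,0.0087,0,-5,0.35,0.0009,0.0131,0,-7.5,0.35,0.0015,0.0174,0,-10,0.35]' >/dev/null && python3 chk.py 8 && python3 -m inch '[0.0001,0.0044,0,-2.5,0.35,0.0004,0.0087,0,-5,0.35,0.0009,0.0131,0,-7.5,0.35,0.0015,0.0174,0,-10,0.35]' >/dev/null && python3 chk.py 8; python3 c.py w9
```

```text
F [-3.5 -3.9  0.9] tool [-3.6 -3.8 -0.9] pos [ 542.4 -138.7   74.6] th 5.5 w 30.8 t 25.25
F [-2.4 -4.8 -0.3] tool [-4.  -3.6  0.4] pos [ 559.8 -135.8   74.7] th 15.5 w 30.6 t 25.75
F [-2.3 -5.   0.6] tool [-3.5 -4.3 -0.6] pos [ 576.3 -129.8   74.7] th 25.5 w 30.7 t 26.25
F [-1.3 -4.4 -0.3] tool [-2.8 -3.6  0.3] pos [ 591.4 -120.7   74.7] th 35.6 w 30.8 t 26.75
lock_handle [290.2  66.1] 0.68 [540.5 -44.8 110. ]
clamp_base [292.1  64.3] 0.58 [536.9 -36.4  50. ]
clamp_handle [268.6 272.3] 0.85 [ 585.9 -125.7  110. ]
```

```bash
python3 -m inch '[0.0001,0.0044,0,-2.5,0.35,0.0004,0.0087,0,-5,0.35,0.0009,0.0131,0,-7.5,0.35,0.0015,0.0174,0,-10,0.35]' >/dev/null; python3 chk.py 7 && python3 -m inch '[0,0.0017,0,-1,0.35,0.0001,0.0035,0,-2,0.35]' >/dev/null && python3 chk.py 7 && python3 -m inch '[0,0.0017,0,-1,0.35,0.0001,0.0035,0,-2,0.35]' >/dev/null && python3 chk.py 7 && python3 -m inch '[0,0.0012,0,-0.7,0.35]' >/dev/null && python3 chk.py 7 && python3 -m inch '[0,0.0012,0,-0.7,0.35]' >/dev/null && python3 chk.py 7 && python3 -m inch '[0,0.0012,0,-0.7,0.35]' >/dev/null && python3 chk.py 7 && python3 -m inch '[0,0.0012,0,-0.7,0.35]' >/dev/null && python3 chk.py 7 && python3 -m inch '[0,0.0012,0,-0.7,0.35]' >/dev/null && python3 chk.py 7 && python3 -m inch '[0,0.0012,0,-0.7,0.35]' >/dev/null && python3 chk.py 7 && python3 -m inch '[0,0.0012,0,-0.7,0.35]' >/dev/null && python3 chk.py 7
```

```text
F [-0.9 -3.8 -0. ] tool [-2.  -3.3  0. ] pos [ 604.5 -108.9   74.7] th 45.6 w 30.7 t 27.5
F [-0.5 -5.1 -1.3] tool [-3.  -4.1  1.3] pos [ 606.8 -106.5   74.7] th 47.5 w 31.0 t 27.75
F [-0.2 -4.9 -0.8] tool [-3.  -3.8  0.8] pos [ 609.  -103.8   74.7] th 49.5 w 30.6 t 28.0
F [ 1.3 -4.7 -0.4] tool [-4.  -2.8  0.4] pos [ 609.7 -102.8   74.7] th 50.2 w 30.7 t 28.12
F [-0.4 -5.   0.6] tool [-2.8 -4.1 -0.6] pos [ 610.5 -101.9   74.8] th 50.9 w 31.1 t 28.25
F [ 0.6 -3.4 -0.8] tool [-2.6 -2.3  0.8] pos [ 611.2 -100.9   74.7] th 51.6 w 31.0 t 28.38
F [ 0.  -5.1 -0. ] tool [-3.1 -4.   0. ] pos [ 612.  -100.    74.7] th 52.3 w 31.2 t 28.5
F [ 0.  -5.8  0. ] tool [-3.5 -4.6 -0. ] pos [612.7 -99.   74.7] th 53.0 w 30.8 t 28.62
F [ 0.2 -3.8  0.1] tool [-2.4 -3.  -0.1] pos [613.4 -98.   74.7] th 53.7 w 30.5 t 28.75
F [ 0.4 -4.9  1.4] tool [-3.2 -3.7 -1.4] pos [614.1 -97.1  74.7] th 54.4 w 30.8 t 28.88
```

```bash
python3 -m inch '[0,0.0012,0,-0.7,0.35]' >/dev/null; python3 chk.py 9 && python3 -m inch '[0,0.0012,0,-0.7,0.35]' >/dev/null && python3 chk.py 9 && python3 -m inch '[0,0.0012,0,-0.7,0.35]' >/dev/null && python3 chk.py 9 && python3 -m inch '[0,0.001,0,-0.6,0.35]' >/dev/null && python3 chk.py 9 && python3 -m inch '[0,0.001,0,-0.6,0.35]' >/dev/null && python3 chk.py 9 && python3 -m inch '[0,0.001,0,-0.6,0.35]' >/dev/null && python3 chk.py 9 && python3 -m inch '[0,0.001,0,-0.6,0.35]' >/dev/null && python3 chk.py 9 && python3 -m inch '[0,0.001,0,-0.6,0.35]' >/dev/null && python3 chk.py 9 && python3 -m inch '[0,0.001,0,-0.6,0.35]' >/dev/null && python3 chk.py 9 && python3 -m inch '[0,0.001,0,-0.6,0.35]' >/dev/null && python3 chk.py 9
```

```text
F [-0.1 -4.9  0.9] tool [-2.8 -4.1 -0.9] pos [614.8 -96.1  74.7] th 55.1 w 30.8 t 29.0
F [ 0.8 -4.7  0.6] tool [-3.3 -3.4 -0.6] pos [615.5 -95.1  74.7] th 55.8 w 31.0 t 29.12
F [-0.3 -6.   0.6] tool [-3.1 -5.1 -0.6] pos [616.1 -94.2  74.7] th 56.5 w 31.1 t 29.25
F [-2.4 -8.4  1. ] tool [-2.5 -8.4 -1. ] pos [616.4 -93.7  74.7] th 57.1 w 31.2 t 29.38
F [-5.  -9.7  2.4] tool [ -1.  -10.9  -2.4] pos [616.5 -93.3  74.7] th 57.7 w 31.0 t 29.5
```

The clamp's stop came at the expected angle, with 11 N of push. Letting go and rising.

```bash
python3 -m inch '[0,-0.006,0,0,0.35,0,-0.006,0,0,0.5,0,-0.006,0,0,0.5,0,-0.006,-0.03,0,0.5,0,-0.006,-0.06,0,0.5,0,-0.006,-0.1,0,0.5,0,-0.006,-0.12,0,0.5,0,-0.006,-0.12,0,0.5]' >/dev/null; python3 chk.py 30; python3 c.py w10; python3 a.py | head -11
```

```text
F [ 0.2 -0.  -1.1] tool [-0.2  0.1  1.1] pos [614.5 -97.4 195.9] th 57.7 w 44.0 t 30.5
lock_base [446.7  51.6] 0.73 [584.9  96.6  50. ]
clamp_base [295.2  85.9] 0.82 [537.3 -36.6  50. ]
clamp_handle [278.8 209.1] 0.79 [ 614.9 -103.1  110. ]
fixture top [275.7 197.9] 0.71 [547.2   4.8   0. ]
fixture side [284.1 230.5] 0.55 [547.6  -3.9   0. ]
lock_base top [243.7 182.5] 0.81 [581.2  92.5  50. ]
lock_base side [268.6 196.6] 0.65 [576.6  97.1  50. ]
lock_handle top [208.9 190.9] 0.49 [546.3 177.1 110. ]
lock_handle side [244.1 172.7] 0.87 [540.5 161.5 110. ]
clamp_base side [289.3 224.1] 0.8 [525.  -46.9  50. ]
clamp_handle top [259. 217.] 0.69 [479.2  45.  110. ]
clamp_handle side [332.2 198.6] 0.73 [623.2 -94.2 110. ]
flat_bar_mid side [296.7 232.1] 0.98 [508.1 -91.9  56. ]
offcut top [258.5 219.7] 0.61 [478.7  49.8  50. ]
```

View pics/b.png

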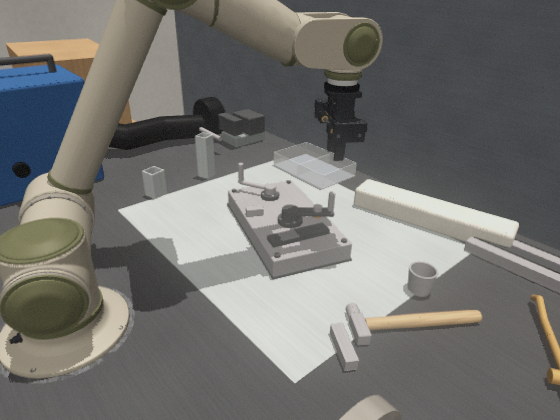

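The clamp arm has swung off to (331,200) and the lever is turned to (241,172). The flat bar is still at (297,232), and the gripper is clear above.

```bash
python3 -c "from rig import r; print(r.sign_off())"
```

```text
the job is handed in; nothing more can be done
None
```

The weld fixture is open and the job is handed in; it reported no verdict. The locking lever was turned to its stop (about 1.6 rad, 12 N of push), the clamp arm was swung to its stop (about 1.18 rad, 11 N) and released, and the last picture shows the flat bar and the other things in place.

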